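# Build the sieve tower on the shaker

### The arm

A 6-joint arm with a two-finger parallel gripper is mounted at the origin on the work surface. World frame = base frame: x ahead of the robot, y to its left, z up, the work surface at z = 0. Lengths are in m, angles in degrees, forces in N, time in s.
With the tool pointing down it reaches from about 0.375 to 0.825 m from the base axis. Payload 5.5 kg.
Tool frame: the origin (TCP) lies midway between the tips of the shut fingers; the grasp point (between the pads) lies robot.grip_point_offset behind it (robot.grip_point_offset is the distance from the TCP to the grasp point, in m); z points along the fingers, x is the direction in which the jaws open and shut, and the axes are right-handed (so a half turn about z gives the same grasp; the last joint's range is limited). The gripper opens to 85 mm and grips with 20 to 120 N. Pads are 22 mm wide; open, the fingers measure 114 mm over their backs; the gripper's body (76 mm by 85 mm) begins 54 mm behind the grasp point. The pads swing forward as they close: fully open they stand 13 mm farther back than shut.
Start: joints at [66.635, 17.962, -2.699, 69.339, 0, 90], TCP at [0.238, 0.551, 0.231] pointing down, gripper open.
Joint ranges: [-152.73, 152.73], [-39.44, 99.34], [-58.76, 71.6], [-118.89, 123.64], [-81.53, 83.1], [-180, 180]. Speed limits (degrees/s): [136.94, 136.94, 172.46, 180, 180, 180].

### API

Orientations are given as [roll, pitch, yaw] about the fixed x, y, z axes, in that order (R = Rz(yaw) Ry(pitch) Rx(roll)).
In Python, from station import robot gives the robot as it stands.
- The arm moves only by the tool jog_arm, never from a script. Its argument "targets" is one flat list of numbers, 7 for each row, row after row: the shift along the tool's x, y, z in mm, then the turn, a rotation vector about the tool's x, y, z in rad, then the finger opening in mm, from 0 to 85.4. A call has 1 to 10 rows; each row shifts and turns the commanded pose from where the row before left it, along the tool's axes as they then stand; what a row does not reach is not made up. A row lasts 1/12 s, in which the tool goes at most 41.7 mm and 7.16 degrees, less where a joint would pass 70% of its speed; a pose out of reach is approached as far as the arm can. A call is refused whole if a number of a shift passes 41.7 or a number of a turn 0.125, either way. A call with a gripper value outside its range is refused whole. The fingers move at their own pace and stop on an object; "newtons" is the grip in N (left out, the last holds). Time passes only in rows, so rows that do not move let the fingers close. It gives the time, the measured TCP pose, the force and the opening at its end, in the units of the state.
- robot.state(): the state, without advancing time (a new reading comes with each control period).
- robot.read_camera(name): name is "side" or "top" or "wrist"; returns the picture (384x512x3 uint8, blue, green, red); there is no depth.
- robot.camera_info(name): a dict with "intrinsics" (3x3 intrinsics, pixels), "k1" (the pictures are not rectified: a ray, as slopes to the right and down, at radius r is drawn at 1 + k1 r^2 times it, then the intrinsics apply), "R" (3x3) and "t" (3): a world point X has camera coordinates R X + t. Camera axes: x right, y down, z forward; pixel columns grow to the right and rows downward; lengths in m; the calibration is good to about 2 mm. A picture is of the moment at which its call begins: read the wrist's pose just before it. camera_info takes no time and is no camera call; for the wrist camera it gives the pose at the moment of the call.
- robot.hand_in(): hands the job in, once; it reports no verdict.
Trained networks look in the newest picture that a camera, given by its name, has taken for a name from the list of things; names that differ only in an ending like _2 or _b are one class to them, and where a whole thing is asked for, a point or a joint stands for the part that bears it (a point fixed in the world has none). Each returns a list of dicts, best first, with "p" (0 to 1); they miss things now and then, are a little off and sometimes report something else, mostly with a low value. They report only what shows in the picture. A call takes as long as a camera call.
- robot.spot_in(name, camera): "position" ([x, y, z] in m, in world coordinates, good to about 4 mm: the middle of the surface that is visible of it).
- robot.trace(name, camera): "mask" (384x512 bool, what is visible of it).
The state is a dict: "time_s": time; "joint_positions": joint angles; "joint_velocities": joint speeds; "tau": joint torques, N m; "tcp_pos": TCP position; "eef_rot": TCP orientation; "force": force on the tool from outside, world axes, zero at the start; "wrist_torque": the same for the moment, N m; "opening": finger opening in m.
Only numpy, scipy, OpenCV 4.12 (cv2) and the standard library are available. Lean on these libraries where they do the work, as an engineer would, in place of code of your own. Each camera call takes 0.05 s, during which the arm holds its last target.

### The job

Build the sieve tower on the round black pad of the grey shaker so that the sample can be sieved before it goes under the microscope: working from the bottom up, set the steel pan upright on the middle of the pad, then the blue fine sieve, the green medium sieve, the yellow coarse sieve, and last the black lid, each fully seated and level on the one below. Leave the red sieve, whose mesh is torn, the amber jar and the brass weight standing where they are. Finish with the whole tower standing still and released.

Things in the scene. Friction and masses are not known exactly. Their poses are not given: they have to be found in the camera images.
- pan_mid (a point): centre of the collecting pan: a plain steel cup without mesh, 62 mm across, 34 mm high, flat underside, mouth 56 mm across (3 mm wall). Point half-way up (17 mm above its underside) on the axis, z up. About 140 g. At the start it stands on the table.
- fine_mid (a point): centre (half-way up, z up) of the round sieve with blue plastic frame and a dense, fine mesh: 62 mm across, 36 mm high. Its lowest 6 mm is a tapered steel spigot (44 mm wide at the foot, 50 mm at the shoulder) that drops into the 56 mm mouth of the piece below. Grip the frame near its top, fingertips above the shoulder. 90 g. Seated on the pan: 29 mm above the pan's point.
- medium_mid (a point): centre (half-way up, z up) of the round sieve with green plastic frame and a medium mesh: 62 mm across, 36 mm high. Its lowest 6 mm is a tapered steel spigot (44 mm wide at the foot, 50 mm at the shoulder) that drops into the 56 mm mouth of the piece below. Grip the frame near its top, fingertips above the shoulder. 90 g. Seated on the blue sieve: 30 mm above that one's point.
- coarse_mid (a point): centre (half-way up, z up) of the round sieve with yellow plastic frame and a coarse, wide mesh: 62 mm across, 36 mm high. Its lowest 6 mm is a tapered steel spigot (44 mm wide at the foot, 50 mm at the shoulder) that drops into the 56 mm mouth of the piece below. Grip the frame near its top, fingertips above the shoulder. 90 g. Seated on the green sieve: 30 mm above that one's point.
- lid_knob (a point): middle of the lid's upright white knob (22 mm across, 36 mm tall), z up. Lid: black disc 62 mm across, 5 mm thick, on a 6 mm tapered spigot like the sieves'. The point is 29 mm above the lid's underside, 18 mm above the disc's top. Grip the knob from above, fingertips clear of the disc. 60 g. Seated on the yellow sieve, it is 41 mm above that sieve's point.
- shaker_pad (a point): middle of the top face of the shaker's pad: a black rubber disc 80 mm across, 48 mm above the table, proud by 4 mm on a fixed grey box 120 x 120 mm. The shaker stands on the left or the right of the pieces; a white balance with a square steel plate stands on the other side.
- torn_mid (a point): centre (half-way up, z up) of the round sieve with red plastic frame and a torn mesh (a black gap in it): 62 mm across, 36 mm high. Its lowest 6 mm is a tapered steel spigot (44 mm wide at the foot, 50 mm at the shoulder) that drops into the 56 mm mouth of the piece below. Not to be used: leave it standing.
- jar_mid (a point): centre of an amber glass sample jar with a white cap, 44 mm across, 58 mm high; point half-way up. Leave it standing.
- weight_mid (a point): centre of a brass balance weight with a small knob, 34 mm across, 44 mm high; point half-way up. Leave it standing.

How it is judged:
By the outcome, as a careful person would: the job done as asked, in the order asked, and still so for the second after the job is handed in, with the robot touching nothing.
It also fails if it takes over 136 s, if anything falls off the work surface, if the arm or the gripper's body presses on something with over 40 N, if the wrist force passes 120 N, or if a joint passes its speed limit or range.

## Working session

There is one attempt and no reset: what is moved stays moved. The work goes in short steps, Python scripts to look and compute and a tool call to move; the robot and the scene stay as the last step left them, time stands still between calls to the robot, and variables do not carry over. Pictures are saved under pics/ and viewed, and the job is handed in when it is done.

Besides the shell and the picture viewer there is one more tool, called after "Call:" as a command line: name --argument value ..., lists and objects as JSON in quotes. jog_arm: Moves the arm, as the interface text tells. Its arguments: {"type":"object","properties":{"targets":{"type":"array"},"newtons":{"type":"number"}},"required":["targets"]}

```bash
ls; mkdir -p pics
python3 - <<'E'
from station import robot
import cv2
s=robot.state();print(s)
print(robot.grip_point_offset)
for n in("side","top","wrist"):
    im=robot.read_camera(n);cv2.imwrite(f"pics/{n}0.png",im)
    c=robot.camera_info(n);print(n,c)
E
```

```text
pics
{'time_s': 0.0, 'joint_positions': array([ 6.66352538e+01,  1.80049517e+01, -2.75433849e+00,  6.93382050e+01,
        4.89673683e-04,  8.99994429e+01]), 'joint_velocities': array([-0.01759943,  0.05614778,  0.02125507, -0.05938373, -0.04336817,
       -0.05654589]), 'tau': array([-9.67350861e-04, -5.39593434e+01,  3.39745724e+01,  1.91182969e-02,
        9.14547491e-05,  1.52559437e-06]), 'tcp_pos': array([0.23772219, 0.55027938, 0.23042574]), 'eef_rot': array([-1.79999509e+02,  9.74952342e-02,  6.66358109e+01]), 'force': array([ 0.13233376, -0.36826928,  0.38294997]), 'wrist_torque': array([0.01210152, 0.00264339, 0.01969011]), 'opening': 0.08513336713506509}
0.0187
side {'intrinsics': array([[432.29569913,   0.        , 258.67454525],
       [  0.        , 432.29569913, 193.89788595],
       [  0.        ,   0.        ,   1.        ]]), 'k1': -0.016978814930760658, 'R': array([[-0.94345103, -0.33122588,  0.01376846],
       [-0.21081315,  0.56738331, -0.79601131],
       [ 0.25584755, -0.75390026, -0.60512513]]), 't': array([0.51139346, 0.16488496, 0.74646873])}
top {'intrinsics': array([[388.07467715,   0.        , 261.47908362],
       [  0.        , 388.07467715, 188.49524073],
       [  0.        ,   0.        ,   1.        ]]), 'k1': -0.03575207915422139, 'R': array([[ 0.00193881, -0.99999757, -0.00105325],
       [-0.98097707, -0.00169748, -0.19411621],
       [ 0.19411395,  0.00140956, -0.98097798]]), 't': array([0.00706805, 0.54266073, 0.91915954])}
wrist {'intrinsics': array([[268.1827241 ,   0.        , 255.36462244],
       [  0.        , 268.1827241 , 192.83729529],
       [  0.        ,   0.        ,   1.        ]]), 'k1': -0.009128741972836422, 'R': array([[ 0.39531119,  0.91854634, -0.00129602],
       [ 0.87575154, -0.37646736,  0.30221112],
       [ 0.27710701, -0.12060243, -0.95324014]]), 't': array([-0.59777491, -0.03934057,  0.37939527])}
```

View pics/top0.png

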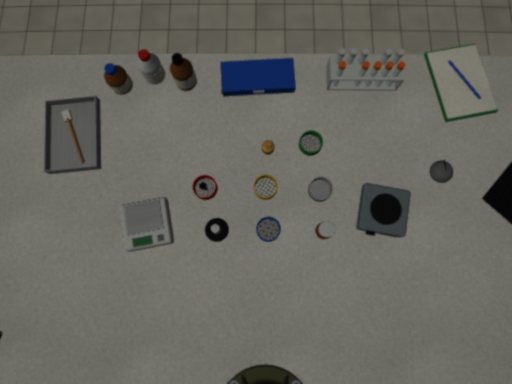

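View pics/side0.png

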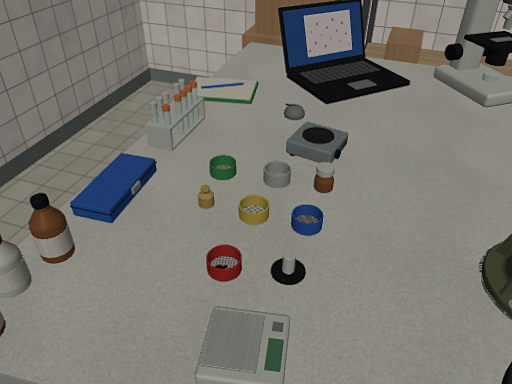

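View pics/wrist0.png

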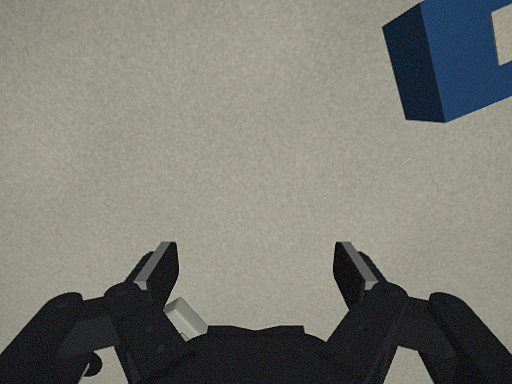

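The top view shows pan (319,189), blue (268,229), green (310,143), yellow (265,187), lid (216,229), red (205,187), jar (325,230), weight (267,147) and the shaker pad (386,209). The shaker is on the right, at −y. I'll measure from both views by fitting cylinder silhouettes.

```bash
cat > h.py <<'E'
from station import robot
import numpy as np, cv2
from scipy.optimize import least_squares
def proj(c,X):
    P=(c["R"]@np.atleast_2d(X).T).T+c["t"]
    s=P[:,:2]/P[:,2:]; r2=(s**2).sum(1,keepdims=True)
    s=s*(1+c["k1"]*r2); K=c["intrinsics"]
    return s*[K[0,0],K[1,1]]+[K[0,2],K[1,2]]
A=np.linspace(0,2*np.pi,72,endpoint=False)
def cyl(rs):  # list of (r,z rel)
    return np.vstack([np.c_[r*np.cos(A),r*np.sin(A),np.full(72,z)] for r,z in rs])
MODEL={"pan_mid":[(.031,-.017),(.031,.017)],"shaker_pad":[(.04,0)],
 "jar_mid":[(.022,-.029),(.022,.029)],"weight_mid":[(.017,-.022),(.017,.01)],
 "lid_knob":[(.011,-.018),(.011,.018),(.031,-.018),(.031,-.023)]}
for n in("fine_mid","medium_mid","coarse_mid","torn_mid"):MODEL[n]=[(.031,-.012),(.031,.018),(.022,-.018)]
def bb(p): return np.r_[p.min(0),p.max(0)]
def hull_stats(p):
    h=cv2.convexHull(p.astype(np.float32)); m=cv2.moments(h)
    return np.r_[m['m10']/m['m00'],m['m01']/m['m00']], m['m00']
def maskstat(m):
    m=m.astype(np.uint8)
    n,l,st,_=cv2.connectedComponentsWithStats(m)
    k=1+np.argmax(st[1:,4]); m=(l==k)
    ys,xs=np.nonzero(m)
    return hull_stats(np.vstack([np.c_[xs+a,ys+b] for a in(-.5,.5) for b in(-.5,.5)]))
def fit(name,obs,x0,zfix=None):
    # obs: list of (caminfo, centroid)
    M=cyl(MODEL[name])
    def f(v):
        X=v if zfix is None else np.r_[v,zfix]
        return np.concatenate([hull_stats(proj(c,M+X))[0]-q for c,q in obs])
    r=least_squares(f,x0 if zfix is None else x0[:2],diff_step=1e-4)
    return r.x,r.fun
E
python3 - <<'E'
from h import *
C={n:robot.camera_info(n) for n in("top","side")}
for n in("top","side"): robot.read_camera(n)
for name in ["pan_mid","fine_mid","medium_mid","coarse_mid","lid_knob","shaker_pad","torn_mid","jar_mid","weight_mid"]:
    obs=[];sp=None
    for c in C:
        t=robot.trace(name,c); 
        if c=="top": s=robot.spot_in(name,c); sp=s[0]['position'] if s else None
        if t:
            q,a=maskstat(t[0]["mask"]); obs.append((C[c],q)); print(name,c,round(t[0]["p"],2),q.round(1),a)
    x0=np.array(sp if sp is not None else [.55,0,.02])
    if len(obs)==2:
        print("   spot",np.round(x0,4)); x,r=fit(name,obs,x0); print("   fit",x.round(4),"res",r.round(1))
        for c,q in obs: print("   area model",hull_stats(proj(c,cyl(MODEL[name])+x))[1])
print(robot.state()["time_s"])
E
```

```text
pan_mid top 0.9 [320.4 188.5] 540.0
pan_mid side 0.61 [276.5 173.5] 660.0
   spot [ 0.5487 -0.1431  0.0055]
   fit [ 0.5499 -0.1449  0.0169] res [-0. -0.  0.  0.]
   area model 513.2165321966168
   area model 663.2088990109041
fine_mid top 0.71 [267.8 228.5] 493.0
fine_mid side 0.81 [306.7 218.9] 808.0
   spot [ 0.4441 -0.008   0.0131]
   fit [ 0.4449 -0.0081  0.019 ] res [ 0.  0. -0. -0.]
   area model 497.6017344199354
   area model 870.3374754616525
medium_mid top 0.76 [310.4 142.5] 521.5
medium_mid side 0.57 [222.1 167.2] 661.0
   spot [ 0.6755 -0.1215  0.0096]
   fit [ 0.6741 -0.1213  0.0169] res [-0.  -0.1  0.1  0. ]
   area model 496.4193191388622
   area model 606.5292148113949
coarse_mid top 0.56 [265.2 186.4] 504.0
coarse_mid side 0.75 [253.2 208.9] 822.0
   spot [ 0.5574 -0.0045  0.0061]
   fit [ 0.5543 -0.0015  0.0184] res [-0.  -0.1  0.1  0. ]
   area model 495.87607326719444
   area model 815.0878142536385
lid_knob top 0.71 [216.6 229.4] 477.0
lid_knob side 0.68 [287.6 268.8] 855.5
   spot [ 0.5485 -0.1458  0.007 ]
   fit [0.4447 0.1235 0.0287] res [-0.  -0.2  0.1  0. ]
[... 306 characters left out ...]
n_mid top 0.66 [204.3 186.5] 515.5
torn_mid side 0.57 [223.5 262.3] 1152.0
   spot [0.5541 0.1531 0.0099]
   fit [0.5531 0.156  0.019 ] res [ 0.   0.2 -0.1 -0. ]
   area model 508.23970112390816
   area model 1145.1058821982006
jar_mid top 0.69 [324.8 229.3] 293.5
jar_mid side 0.9 [323.8 176.9] 580.5
   spot [ 0.4404 -0.145   0.0598]
   fit [ 0.4427 -0.1507  0.0293] res [-0.  -0.1  0.1  0. ]
   area model 314.544603361981
   area model 612.879238904221
weight_mid top 0.64 [267.4 146.8] 112.5
weight_mid side 0.76 [204.8 197.6] 283.5
   spot [ 0.6601 -0.0063  0.0281]
   fit [ 0.6642 -0.0071  0.0221] res [-0.1 -0.6  0.4  0.1]
   area model 169.14216084219515
   area model 320.12924543675035
1.6
```

Heights agree with the text. The shaker mask covers the whole box, so I'll segment the black pad inside it.

Run:
```python
from h import *
obs=[]
for c,(u,v) in {"top":(386,209),"side":(318,135)}.items():
    im=cv2.imread(f"pics/{c}0.png").max(2)
    m=np.zeros(im.shape,np.uint8); m[v-22:v+23,u-25:u+26]=im[v-22:v+23,u-25:u+26]<45
    n,l,st,_=cv2.connectedComponentsWithStats(m); m=(l==l[v,u])
    q,a=maskstat(m);print(c,q,a,im[v,u]); obs.append((robot.camera_info(c),q))
x,r=fit("shaker_pad",obs,np.array([.493,-.303,.048])); print(x,r,[hull_stats(proj(c,cyl(MODEL["shaker_pad"])+x))[1] for c,q in obs])
print(fit("shaker_pad",obs,np.array([.493,-.303,.048]),.048))
```

```text
top [385.46995192 208.76762821] 832.0 11
side [317.74597701 135.0789272 ] 435.0 22
[ 0.49344811 -0.30335047  0.04468913] [-0.00720788 -0.06159384  0.05967402  0.01391393] [783.5143965247553, 401.382343212259]
(array([ 0.49293291, -0.30130413]), array([-0.39526048, -0.04707313,  0.20352697, -0.73845682]))
```

Call:
jog_arm --targets '[0,0,0,0,0,0.1163,85,0,0,0,0,0,0.1163,85,0,0,0,0,0,0.1163,85,0,0,0,0,0,0.1163,85,0,0,0,0,0,0.1163,85,0,0,0,0,0,0.1163,85,0,0,0,0,0,0.1163,85,0,0,0,0,0,0.1163,85,0,0,0,0,0,0.1163,85,0,0,0,0,0,0.1163,85]' --newtons 40

```text
time_s: 2.43
tcp_pos: [0.238, 0.5508, 0.2313]
eef_rot: [-180.0, -0.0, -0.3]
force: [0.1, 0.5, 0.1]
opening: 0.085
```

Call:
jog_arm --targets '[13,29,0,0,0,0,85,13,29,0,0,0,0,85,13,29,0,0,0,0,85,13,29,0,0,0,0,85,13,29,0,0,0,0,85,13,29,0,0,0,0,85,13,29,0,0,0,0,85,13,29,0,0,0,0,85,13,29,0,0,0,0,85,13,29,0,0,0,0,85]'

```text
time_s: 3.27
tcp_pos: [0.3683, 0.2594, 0.2315]
eef_rot: [-180.0, -0.0, 0.0]
force: [0.9, 0.0, -0.1]
opening: 0.0849
```

Call:
jog_arm --targets '[13,29,0,0,0,0,85,13,29,0,0,0,0,85,13,29,0,0,0,0,85,13,29,0,0,0,0,85,13,29,0,0,0,0,85,13,29,0,0,0,0,85,13,29,0,0,0,0,85,13,29,0,0,0,0,85,13,29,0,0,0,0,85,13,29,0,0,0,0,85]'

```text
time_s: 4.1
tcp_pos: [0.4984, -0.0308, 0.2315]
eef_rot: [-180.0, -0.0, -0.0]
force: [0.8, -0.1, -0.3]
opening: 0.0848
```

Call:
jog_arm --targets '[13,29,0,0,0,0,85,13,29,0,0,0,0,85,13,29,0,0,0,0,85,13,28,0,0,0,0,85,0,0,0,0,0,0,85,0,0,0,0,0,0,85]'

```text
time_s: 4.6
tcp_pos: [0.5501, -0.1454, 0.2309]
eef_rot: [-180.0, 0.0, -0.1]
force: [-0.1, -0.2, -0.9]
opening: 0.0849
```

```bash
cat > w.py <<'E'
from h import *
import sys
tag=sys.argv[1]
print(robot.state()["tcp_pos"].round(4))
c=robot.camera_info("wrist"); im=robot.read_camera("wrist"); cv2.imwrite(f"pics/w_{tag}.png",im)
for a in sys.argv[2:]:
    n,z=a.split(":"); t=robot.trace(n,"wrist")
    if not t: print(n,"none");continue
    m=t[0]["mask"]; ys,xs=np.nonzero(m); q,ar=maskstat(m)
    x,r=fit(n,[(c,q)],np.array([.5,-.1]),float(z)); M=hull_stats(proj(c,cyl(MODEL[n])+np.r_[x,float(z)]))[1]
    print(n,round(t[0]["p"],2),"bbox",xs.min(),ys.min(),xs.max(),ys.max(),"xy",x.round(4),"area",ar,M)
E
python3 w.py a pan_mid:.017
```

```text
[ 0.5501 -0.1454  0.2309]
pan_mid 0.62 bbox 232 142 279 190 xy [ 0.5491 -0.1437] area 1863.0 1892.195141142467
```

View pics/w_a.png

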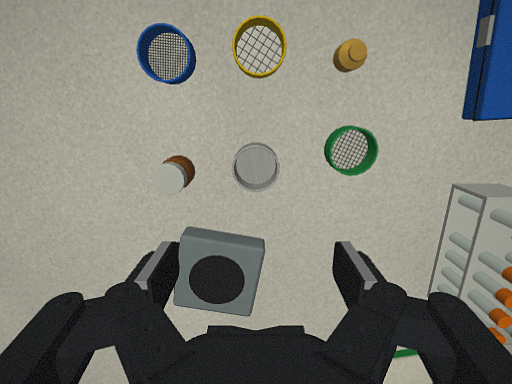

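The wrist view shows pan (255,166), pad (217,279), blue (166,53), yellow (259,46) and green (351,150). I'll measure these from the same picture.

```bash
python3 w.py b fine_mid:.018 coarse_mid:.018 medium_mid:.018
python3 - <<'E'
from h import *
c=robot.camera_info("wrist"); im=cv2.imread("pics/w_b.png").max(2)
m=np.zeros(im.shape,np.uint8); m[245:312,183:255]=im[245:312,183:255]<45
n,l,st,_=cv2.connectedComponentsWithStats(m); m=l==l[279,217]
ys,xs=np.nonzero(m);q,a=maskstat(m);print(xs.min(),xs.max(),ys.min(),ys.max(),q,a)
x,r=fit("shaker_pad",[(c,q)],np.array([.49,-.3]),.048);print(x,hull_stats(proj(c,cyl(MODEL["shaker_pad"])+np.r_[x,.048]))[1])
obs=[(c,q),(robot.camera_info("top"),np.array([385.47,208.77])),(robot.camera_info("side"),np.array([317.75,135.08]))]
print(fit("shaker_pad",obs,np.array([.49,-.3,.048])))
E
```

```text
[ 0.5495 -0.1437  0.2311]
fine_mid 0.96 bbox 138 25 196 85 xy [ 0.4442 -0.0096] area 2846.0 2864.060858772398
coarse_mid 0.91 bbox 233 17 287 80 xy [ 0.5532 -0.003 ] area 2750.5 2720.143454814548
medium_mid 0.86 bbox 325 127 378 176 xy [ 0.6727 -0.1213] area 2190.5 2174.0811831164174
189 244 257 304 [216.60555815 280.36704032] 2141.0
[ 0.49385617 -0.30234363] 2110.797180863563
(array([ 0.49341671, -0.30399893,  0.04501266]), array([ 0.02763161, -0.28489905,  0.29013548, -0.06984594,  0.13986734,
       -0.22040172]))
```

Call:
jog_arm --targets '[0,0,25,0,0,0,85,0,0,30,0,0,0,85,0,0,30,0,0,0,85,0,0,30,0,0,0,85,0,0,30,0,0,0,85,0,0,30,0,0,0,85,0,0,20,0,0,0,85,0,0,15,0,0,0,85,0,0,10,0,0,0,85,0,0,5,0,0,0,85]'

```text
time_s: 5.73
tcp_pos: [0.5491, -0.1434, 0.0051]
eef_rot: [-180.0, 0.1, 0.1]
force: [-0.9, 0.0, 0.4]
opening: 0.0853
```

Call:
jog_arm --targets '[0,0,0,0,0,0,50,0,0,0,0,0,0,50,0,0,0,0,0,0,50,0,0,0,0,0,0,50,0,0,0,0,0,0,50,0,0,0,0,0,0,50,0,0,0,0,0,0,50]'

```text
time_s: 6.32
tcp_pos: [0.551, -0.1444, 0.0076]
eef_rot: [180.0, -0.1, 0.0]
force: [0.1, 0.5, 6.3]
opening: 0.0613
```

Call:
jog_arm --targets '[0,0,0,0,0,0,50,0,0,0,0,0,0,50,0,0,-5,0,0,0,50,0,0,-10,0,0,0,50,0,0,-20,0,0,0,50,0,0,-25,0,0,0,50,0,0,-30,0,0,0,50,0,0,-30,0,0,0,50,0,0,0,0,0,0,50]'

```text
time_s: 7.07
tcp_pos: [0.5537, -0.1453, 0.1332]
eef_rot: [179.9, -0.5, -0.0]
force: [1.5, -1.0, -1.1]
opening: 0.0611
```

Run:
```python
from h import *
s=robot.state();print(s['tcp_pos'],s['eef_rot'],s['force'],s['opening'])
for n in("wrist","side"): cv2.imwrite(f"pics/{n}_p1.png",robot.read_camera(n))
```

```text
[ 0.55369377 -0.14527345  0.13315131] [ 1.79856918e+02 -5.23092927e-01 -3.31238293e-03] [ 1.49347467 -0.96126623 -1.13030578] 0.06112046436738095
```

View pics/wrist_p1.png

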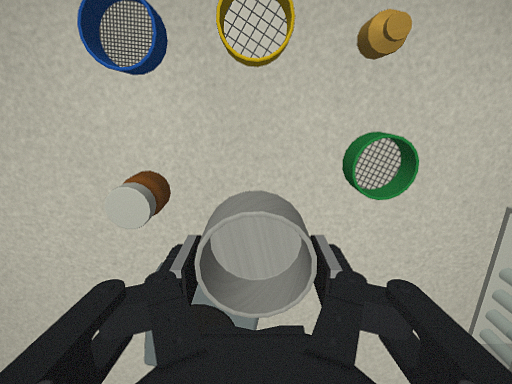

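View pics/side_p1.png

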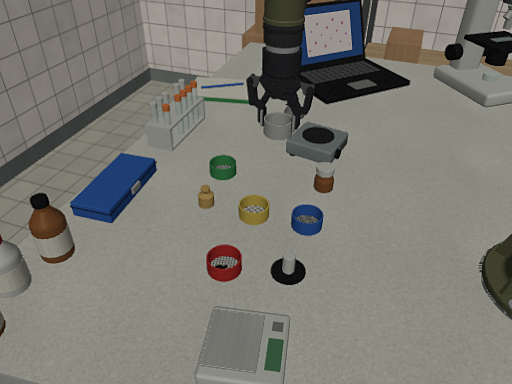

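Call:
jog_arm --targets '[-4,10,0,0,0,0,50,-7,20,0,0,0,0,50,-10,25,0,0,0,0,50,-10,25,0,0,0,0,50,-10,25,0,0,0,0,50,-8,25,0,0,0,0,50,-5,18,0,0,0,0,50,-2,9,0,0,0,0,50,0,0,0,0,0,0,50,0,0,0,0,0,0,50]'

```text
time_s: 8.0
tcp_pos: [0.4931, -0.3009, 0.1252]
eef_rot: [-179.9, 0.1, -0.1]
force: [-0.2, -0.0, -2.3]
opening: 0.0613
```

Run:
```python
from h import *
s=robot.state();print(s['tcp_pos'],s['eef_rot'],s['force'],s['opening'])
C={n:robot.camera_info(n) for n in("top","side","wrist")}
obs=[]
for n in C:
    cv2.imwrite(f"pics/{n}_p2.png",robot.read_camera(n))
    t=robot.trace("pan_mid",n)
    if t: q,a=maskstat(t[0]['mask']);print(n,t[0]['p'],q,a);obs.append((C[n],q))
if obs: print(fit("pan_mid",obs,np.array([.4935,-.3025,.14])))
if len(obs)==3: print(fit("pan_mid",obs[1:],np.array([.4935,-.3025,.14])),fit("pan_mid",obs[2:],np.array([.4935,-.3025]),.136))
```

```text
[ 0.49308341 -0.3008639   0.12516915] [-1.79905011e+02  9.12678242e-02 -5.83217218e-02] [-2.26001151e-01 -3.77371462e-04 -2.32434027e+00] 0.06125837170433806
top 0.73 [391.88044759 203.26914016] 424.5
side 0.67 [320.91136631 102.27826855] 566.0
wrist 0.87 [255.44041751 255.31616162] 12375.0
(array([ 0.49207484, -0.29636827,  0.14009776]), array([ 3.99975231, -0.18562325,  0.69171235, -1.59915953,  0.10952049,
       -1.25699007]))
(array([ 0.49210952, -0.30068168,  0.13424052]), array([ 0.83023129, -0.04201331,  0.17963863, -0.05354681])) (array([ 0.49201694, -0.29963822]), array([-4.05232697e-07,  3.05754384e-07]))
```

View pics/side_p2.png

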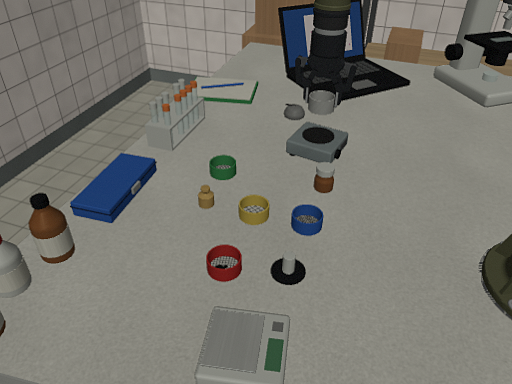

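Call:
jog_arm --targets '[0.5,1,15,0,0,0,50,0,0,20,0,0,0,50,0,0,15,0,0,0,50,0,0,10,0,0,0,50,0,0,5,0,0,0,50,0,0,2,0,0,0,50,0,0,1,0,0,0,50,0,0,0,0,0,0,50,0,0,0,0,0,0,50]'

```text
time_s: 9.05
tcp_pos: [0.4951, -0.3026, 0.0592]
eef_rot: [180.0, -0.1, 0.0]
force: [0.4, 0.6, -1.0]
opening: 0.0611
```

Call:
jog_arm --targets '[0,0,1,0,0,0,50,0,0,1,0,0,0,50,0,0,0,0,0,0,50,0,0,0,0,0,0,50]'

```text
time_s: 9.38
tcp_pos: [0.4944, -0.3022, 0.0564]
eef_rot: [180.0, -0.0, -0.0]
force: [0.0, -0.7, -2.0]
opening: 0.061
```

Call:
jog_arm --targets '[0,0,1,0,0,0,50,0,0,0,0,0,0,50,0,0,0,0,0,0,50]'

```text
time_s: 9.63
tcp_pos: [0.4946, -0.3023, 0.0556]
eef_rot: [180.0, -0.0, -0.0]
force: [-0.8, 1.1, 1.7]
opening: 0.061
```

Call:
jog_arm --targets '[0,0,1,0,0,0,50,0,0,0,0,0,0,50,0,0,0,0,0,0,50]'

```text
time_s: 9.88
tcp_pos: [0.4946, -0.3024, 0.0555]
eef_rot: [180.0, -0.0, -0.0]
force: [-3.4, 2.1, 10.0]
opening: 0.0608
```

Call:
jog_arm --targets '[0,0,0,0,0,0,85,0,0,0,0,0,0,85,0,0,0,0,0,0,85,0,0,0,0,0,0,85,0,0,0,0,0,0,85,0,0,-10,0,0,0,85,0,0,-20,0,0,0,85,0,0,-30,0,0,0,85,0,0,-30,0,0,0,85,0,0,-30,0,0,0,85]'

```text
time_s: 10.72
tcp_pos: [0.4942, -0.302, 0.1761]
eef_rot: [-180.0, 0.0, -0.0]
force: [0.9, -0.1, 0.2]
opening: 0.0849
```

Call:
jog_arm --targets '[0,-10,-20,0,0,0,85,0,-30,-20,0,0,0,85,0,-30,-10,0,0,0,85,0,-10,-5,0,0,0,85,0,0,0,0,0,0,85,0,0,0,0,0,0,85]'

```text
time_s: 11.22
tcp_pos: [0.4947, -0.2223, 0.2298]
eef_rot: [179.9, -0.0, 0.1]
force: [-0.6, -0.4, -0.8]
opening: 0.0852
```

```bash
cat > tri.py <<'E'
from h import *
import sys
n,tag=sys.argv[1:3]; x0=np.array(eval(sys.argv[3])); cams=sys.argv[4].split(",")
obs=[];print(robot.state()["tcp_pos"].round(4))
for c in cams:
    ci=robot.camera_info(c);im=robot.read_camera(c);cv2.imwrite(f"pics/{c}_{tag}.png",im)
    t=robot.trace(n,c)
    if not t: print(c,"none");continue
    q,a=maskstat(t[0]['mask']);x,r=fit(n,[(ci,q)],x0,x0[2])
    print(c,round(t[0]['p'],2),q.round(1),a,hull_stats(proj(ci,cyl(MODEL[n])+np.r_[x,x0[2]]))[1].round(),"xy@z",x.round(4));obs.append((ci,q))
if len(obs)>1:
    x,r=fit(n,obs,x0);print("fit",x.round(4),r.round(1))
E
python3 tri.py pan_mid p3 "[.4935,-.3025,.065]" top,side,wrist
```

```text
[ 0.4947 -0.2223  0.2298]Traceback (most recent call last):
  File "tri.py", line 10, in <module>
    print(c,round(t[0]['p'],2),q.round(1),a,hull_stats(proj(ci,cyl(MODEL[n])+np.r_[x,x0[2]]))[1].round(),"xy@z",x.round(4));obs.append((ci,q))
                                            ^^^^^^^^^^^^^^^^^^^^^^^^^^^^^^^^^^^^^^^^^^^^^^^^^^^^^^^^^^
AttributeError: 'float' object has no attribute 'round'
```

```bash
sed -i 's/\[1\].round()/[1]/' tri.py
python3 tri.py pan_mid p3 "[.4935,-.3025,.065]" top,side,wrist
```

```text
[ 0.4941 -0.2229  0.2287]
top 0.64 [376.2 207.2] 56.5 606.2042417735793 xy@z [ 0.4938 -0.2734]
side 0.59 [318.7 127.4] 590.0 552.16903480771 xy@z [ 0.4935 -0.3047]
wrist 0.81 [256.1 237.9] 2318.5 2336.480733360164 xy@z [ 0.4937 -0.3019]
fit [ 0.493  -0.2886  0.0788] [ 7.9 -0.5 -0.8 -2.  -0.5 -4.7]
```

View pics/wrist_p3.png

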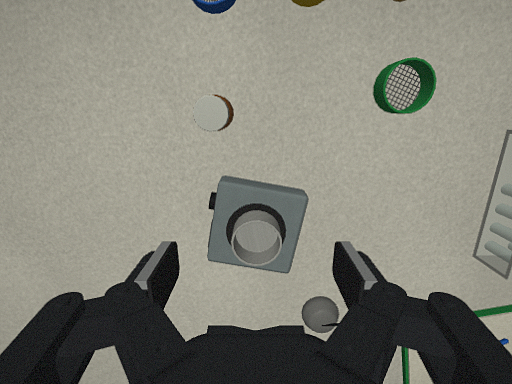

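Call:
jog_arm --targets '[-5,-14,0,0,0,0,85,-7,-30,0,0,0,0,85,-7,-34,0,0,0,0,85,-7,-34,0,0,0,0,85,-7,-34,0,0,0,0,85,-7,-34,0,0,0,0,85,-6,-24,0,0,0,0,85,-4,-10,0,0,0,0,85,0,0,0,0,0,0,85,0,0,0,0,0,0,85]'

```text
time_s: 12.45
tcp_pos: [0.4443, -0.0081, 0.2294]
eef_rot: [180.0, -0.0, 0.1]
force: [0.4, 0.2, 0.2]
opening: 0.0852
```

```bash
python3 w.py f1 fine_mid:.018
```

```text
[ 0.4443 -0.0081  0.2294]
fine_mid 0.76 bbox 234 143 280 194 xy [ 0.4451 -0.0088] area 1941.5 1912.618011598126
```

Centred within 1 mm, so I'll go down and grasp.

Call:
jog_arm --targets '[0.5,0.5,25,0,0,0,85,0,0,30,0,0,0,85,0,0,30,0,0,0,85,0,0,30,0,0,0,85,0,0,30,0,0,0,85,0,0,27,0,0,0,85,0,0,20,0,0,0,85,0,0,15,0,0,0,85,0,0,10,0,0,0,85,0,0,4,0,0,0,85]'

```text
time_s: 13.38
tcp_pos: [0.4439, -0.01, 0.0065]
eef_rot: [180.0, 0.2, -0.1]
force: [-0.3, 0.2, 0.1]
opening: 0.0849
```

Call:
jog_arm --targets '[0,0,0,0,0,0,50,0,0,0,0,0,0,50,0,0,0,0,0,0,50,0,0,0,0,0,0,50,0,0,0,0,0,0,50,0,0,0,0,0,0,50,0,0,0,0,0,0,50]'

```text
time_s: 13.97
tcp_pos: [0.4458, -0.0089, 0.009]
eef_rot: [180.0, -0.1, -0.0]
force: [-0.4, -2.0, 6.2]
opening: 0.0604
```

Call:
jog_arm --targets '[0,0,0,0,0,0,50,0,0,-5,0,0,0,50,0,0,-10,0,0,0,50,0,0,-20,0,0,0,50,0,0,-30,0,0,0,50,0,0,-30,0,0,0,50,0,0,-30,0,0,0,50,0,0,-15,0,0,0,50,0,0,0,0,0,0,50,0,0,0,0,0,0,50]'

```text
time_s: 14.8
tcp_pos: [0.4454, -0.0086, 0.1489]
eef_rot: [-180.0, -0.1, 0.0]
force: [0.5, 0.5, -1.7]
opening: 0.0609
```

Call:
jog_arm --targets '[2,12,0,0,0,0,50,4,24,0,0,0,0,50,5,32,0,0,0,0,50,6,35,0,0,0,0,50,6,35,0,0,0,0,50,6,35,0,0,0,0,50,6,35,0,0,0,0,50,5,32,0,0,0,0,50,5,27,0,0,0,0,50,3,18,0,0,0,0,50]'

```text
time_s: 15.63
tcp_pos: [0.492, -0.2958, 0.1459]
eef_rot: [-179.9, 0.2, -0.1]
force: [0.9, 0.2, -0.1]
opening: 0.0603
```

Call:
jog_arm --targets '[1,8,0,0,0,0,50,0,0,0,0,0,0,50,0,0,0,0,0,0,50,0,0,0,0,0,0,50]'

```text
time_s: 15.97
tcp_pos: [0.4932, -0.3001, 0.1475]
eef_rot: [-179.9, 0.1, 0.1]
force: [-0.5, 0.5, -0.8]
opening: 0.0605
```

```bash
python3 tri.py fine_mid f2 "[.4945,-.3025,.158]" side,wrist
```

```text
[ 0.4932 -0.3001  0.1475]
side 0.56 [322.2  92.7] 518.5 573.5769836598774 xy@z [ 0.4924 -0.295 ]
wrist 0.67 [255.3 255.9] 12158.5 12653.692067358643 xy@z [ 0.4925 -0.2989]
fit [ 0.4926 -0.3002  0.1558] [ 0.3 -0.   0.1 -0. ]
```

View pics/wrist_f2.png

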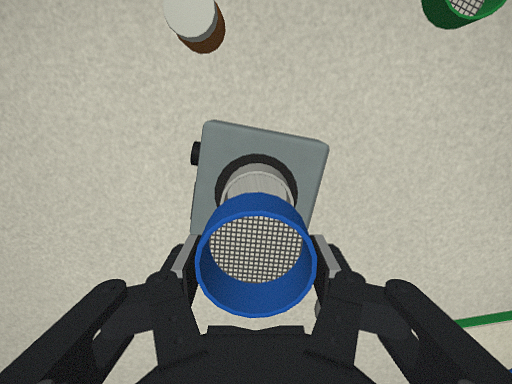

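Call:
jog_arm --targets '[1,1.5,10,0,0,0,50,0,0,15,0,0,0,50,0,0,15,0,0,0,50,0,0,10,0,0,0,50,0,0,5,0,0,0,50,0,0,0,0,0,0,50,0,0,0,0,0,0,50]'

```text
time_s: 16.75
tcp_pos: [0.4949, -0.3031, 0.0933]
eef_rot: [-180.0, 0.0, 0.0]
force: [0.3, -0.4, -2.0]
opening: 0.0601
```

Call:
jog_arm --targets '[0,0,2,0,0,0,50,0,0,2,0,0,0,50,0,0,0,0,0,0,50,0,0,0,0,0,0,50]'

```text
time_s: 17.08
tcp_pos: [0.4951, -0.3033, 0.0896]
eef_rot: [180.0, -0.0, -0.0]
force: [0.2, -0.1, -0.1]
opening: 0.0602
```

Call:
jog_arm --targets '[0,0,1,0,0,0,50,0,0,1,0,0,0,50,0,0,1,0,0,0,50,0,0,0,0,0,0,50,0,0,0,0,0,0,50]'

```text
time_s: 17.5
tcp_pos: [0.4949, -0.3032, 0.0862]
eef_rot: [-180.0, 0.0, -0.0]
force: [0.5, 0.3, -0.5]
opening: 0.0604
```

Call:
jog_arm --targets '[0,0,1,0,0,0,50,0,0,0,0,0,0,50,0,0,0,0,0,0,50]'

```text
time_s: 17.75
tcp_pos: [0.4949, -0.3032, 0.0852]
eef_rot: [-180.0, 0.0, -0.0]
force: [-0.0, -0.8, -0.7]
opening: 0.0605
```

Call:
jog_arm --targets '[0,0,1,0,0,0,50,0,0,0,0,0,0,50,0,0,0,0,0,0,50]'

```text
time_s: 18.0
tcp_pos: [0.495, -0.3032, 0.0851]
eef_rot: [180.0, -0.0, -0.0]
force: [-2.0, 0.9, 4.8]
opening: 0.0606
```

Contact came at the predicted seating height, so I'll release.

Call:
jog_arm --targets '[0,0,0,0,0,0,85,0,0,0,0,0,0,85,0,0,0,0,0,0,85,0,0,0,0,0,0,85,0,0,0,0,0,0,85,0,0,-10,0,0,0,85,0,0,-20,0,0,0,85,0,0,-30,0,0,0,85,0,0,-30,0,0,0,85,0,0,-30,0,0,0,85]'

```text
time_s: 18.83
tcp_pos: [0.4946, -0.3031, 0.2062]
eef_rot: [-180.0, 0.0, -0.0]
force: [0.9, -0.9, -0.9]
opening: 0.085
```

Call:
jog_arm --targets '[5,-10,-20,0,0,0,85,10,-20,-5,0,0,0,85,20,-30,0,0,0,0,85,10,-14,0,0,0,0,85,5,-6,0,0,0,0,85,0,0,0,0,0,0,85,0,0,0,0,0,0,85]'

```text
time_s: 19.42
tcp_pos: [0.5447, -0.2235, 0.2294]
eef_rot: [180.0, 0.0, 0.0]
force: [-0.3, -0.3, -0.3]
opening: 0.0855
```

```bash
python3 tri.py fine_mid f3 "[.4945,-.3025,.094]" side,wrist;python3 w.py f4 medium_mid:.018 pan_mid:.065
```

```text
[ 0.5447 -0.2235  0.2294]
side 0.93 [319.2 115.7] 568.5 531.9956601881422 xy@z [ 0.4955 -0.3047]
wrist 0.84 [211.9 249.8] 2748.0 2783.1356832279125 xy@z [ 0.4936 -0.3028]
fit [ 0.4942 -0.3016  0.096 ] [ 0.3 -0.1  0.1 -0.1]
[ 0.5442 -0.2242  0.2292]
medium_mid 0.76 bbox 333 56 392 112 xy [ 0.6722 -0.1221] area 2753.5 2701.437713637366
pan_mid 0.62 bbox 197 209 241 236 xy [ 0.5006 -0.2813] area 829.0 2406.9928759399336
```

View pics/wrist_f3.png

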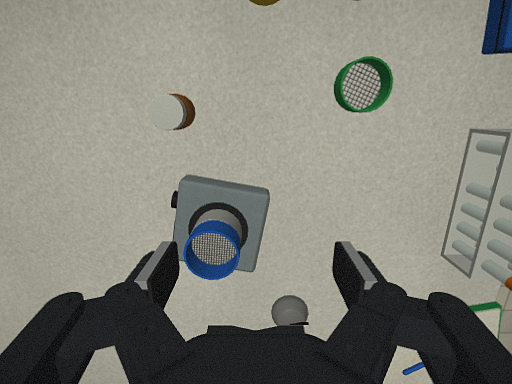

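View pics/side_f3.png

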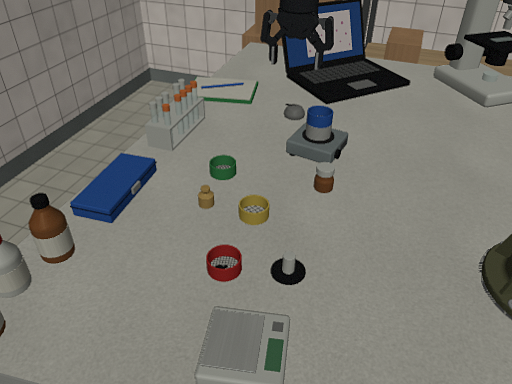

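Call:
jog_arm --targets '[10,-8,0,0,0,0,85,25,-20,0,0,0,0,85,30,-24,0,0,0,0,85,30,-24,0,0,0,0,85,22,-17,0,0,0,0,85,11,-8,0,0,0,0,85,0,0,0,0,0,0,85,0,0,0,0,0,0,85]'

```text
time_s: 20.43
tcp_pos: [0.6734, -0.1213, 0.2286]
eef_rot: [180.0, 0.0, 0.1]
force: [-0.0, -0.6, 0.3]
opening: 0.0851
```

```bash
python3 w.py m1 medium_mid:.018
```

```text
[ 0.6734 -0.1213  0.2286]
medium_mid 0.68 bbox 233 144 279 194 xy [ 0.6727 -0.1217] area 1901.0 1921.1807053494267
```

View pics/w_m1.png

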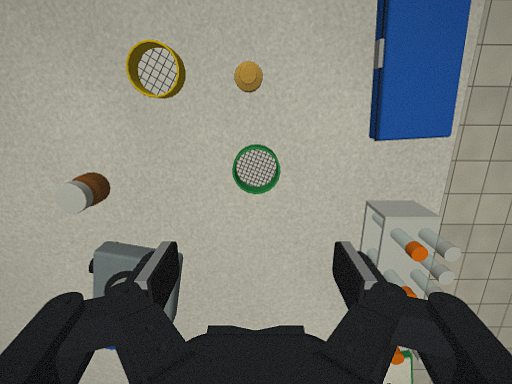

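Call:
jog_arm --targets '[0,0,25,0,0,0,85,0,0,30,0,0,0,85,0,0,30,0,0,0,85,0,0,30,0,0,0,85,0,0,30,0,0,0,85,0,0,27,0,0,0,85,0,0,20,0,0,0,85,0,0,15,0,0,0,85,0,0,10,0,0,0,85,0,0,4,0,0,0,85]'

```text
time_s: 21.37
tcp_pos: [0.6713, -0.1229, 0.0069]
eef_rot: [-180.0, 0.1, -0.1]
force: [-1.2, 0.3, 0.0]
opening: 0.0849
```

Call:
jog_arm --targets '[0,0,0,0,0,0,50,0,0,0,0,0,0,50,0,0,0,0,0,0,50,0,0,0,0,0,0,50,0,0,0,0,0,0,50,0,0,0,0,0,0,50,0,0,0,0,0,0,50,0,0,0,0,0,0,50]'

```text
time_s: 22.03
tcp_pos: [0.6741, -0.1226, 0.0099]
eef_rot: [180.0, -0.1, -0.0]
force: [-0.4, -0.8, 6.0]
opening: 0.0611
```

Call:
jog_arm --targets '[0,0,-5,0,0,0,50,0,0,-10,0,0,0,50,0,0,-20,0,0,0,50,0,0,-30,0,0,0,50,0,0,-30,0,0,0,50,0,0,-30,0,0,0,50,0,0,-30,0,0,0,50,0,0,-15,0,0,0,50,0,0,0,0,0,0,50,0,0,0,0,0,0,50]'

```text
time_s: 22.87
tcp_pos: [0.6736, -0.1222, 0.1796]
eef_rot: [180.0, -0.1, 0.0]
force: [0.3, 1.0, -0.6]
opening: 0.0612
```

Call:
jog_arm --targets '[-8,8,0,0,0,0,50,-17,17,0,0,0,0,50,-25,25,0,0,0,0,50,-27,27,0,0,0,0,50,-27,27,0,0,0,0,50,-27,27,0,0,0,0,50,-24,25,0,0,0,0,50,-16,16,0,0,0,0,50,-8,9,0,0,0,0,50,0,0,0,0,0,0,50]'

```text
time_s: 23.7
tcp_pos: [0.4907, -0.3045, 0.1767]
eef_rot: [-179.9, 0.2, -0.2]
force: [-0.1, -0.4, -0.4]
opening: 0.0614
```

Call:
jog_arm --targets '[0,0,10,0,0,0,50,0,0,15,0,0,0,50,0,0,10,0,0,0,50,0,0,5,0,0,0,50,0,0,0,0,0,0,50,0,0,0,0,0,0,50,0,0,0,0,0,0,50]'

```text
time_s: 24.28
tcp_pos: [0.4946, -0.303, 0.1387]
eef_rot: [180.0, -0.0, 0.0]
force: [0.1, 0.2, -0.9]
opening: 0.0614
```

```bash
python3 tri.py medium_mid m2 "[.4945,-.3025,.147]" side,wrist
```

```text
[ 0.4946 -0.303   0.1387]
side 0.94 [321.3  96.5] 542.5 564.2421096424805 xy@z [ 0.4942 -0.2982]
wrist 0.69 [255.6 254.4] 12124.0 12316.728363933042 xy@z [ 0.4936 -0.3022]
fit [ 0.4937 -0.3034  0.1449] [ 0.6 -0.   0.1 -0. ]
```

View pics/wrist_m2.png

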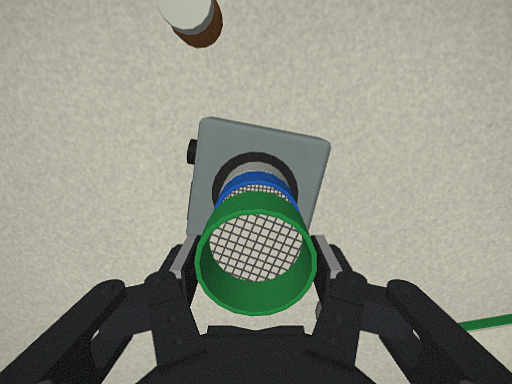

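Call:
jog_arm --targets '[0,0,6,0,0,0,50,0,0,6,0,0,0,50,0,0,3,0,0,0,50,0,0,2,0,0,0,50,0,0,2,0,0,0,50,0,0,0,0,0,0,50,0,0,0,0,0,0,50]'

```text
time_s: 25.07
tcp_pos: [0.4939, -0.3032, 0.1192]
eef_rot: [-180.0, 0.0, 0.0]
force: [0.3, 0.0, -0.7]
opening: 0.0617
```

Call:
jog_arm --targets '[0,0,1,0,0,0,50,0,0,1,0,0,0,50,0,0,0,0,0,0,50,0,0,0,0,0,0,50]'

```text
time_s: 25.4
tcp_pos: [0.494, -0.3032, 0.1173]
eef_rot: [180.0, -0.0, -0.0]
force: [0.3, 0.6, -1.4]
opening: 0.0615
```

Call:
jog_arm --targets '[0,0,1,0,0,0,50,0,0,0,0,0,0,50,0,0,0,0,0,0,50]'

```text
time_s: 25.65
tcp_pos: [0.4939, -0.3032, 0.1162]
eef_rot: [-180.0, 0.0, 0.0]
force: [0.0, -0.2, -1.0]
opening: 0.0614
```

Call:
jog_arm --targets '[0,0,1,0,0,0,50,0,0,0,0,0,0,50,0,0,0,0,0,0,50]'

```text
time_s: 25.9
tcp_pos: [0.4941, -0.3033, 0.1159]
eef_rot: [180.0, -0.0, -0.0]
force: [-1.5, 1.3, 5.0]
opening: 0.0612
```

Call:
jog_arm --targets '[0,0,0,0,0,0,85,0,0,0,0,0,0,85,0,0,0,0,0,0,85,0,0,0,0,0,0,85,0,0,0,0,0,0,85,0,0,-10,0,0,0,85,0,0,-20,0,0,0,85,0,0,-30,0,0,0,85,0,0,-30,0,0,0,85,0,0,-24,0,0,0,85]'

```text
time_s: 26.73
tcp_pos: [0.4943, -0.3034, 0.2323]
eef_rot: [179.9, -0.1, -0.0]
force: [1.2, 0.3, 0.4]
opening: 0.0849
```

Call:
jog_arm --targets '[2,-10,0,0,0,0,85,5,-25,0,0,0,0,85,6,-35,0,0,0,0,85,7,-35,0,0,0,0,85,7,-35,0,0,0,0,85,7,-35,0,0,0,0,85,7,-35,0,0,0,0,85,7,-35,0,0,0,0,85,6,-30,0,0,0,0,85,4,-16,0,0,0,0,85]'

```text
time_s: 27.57
tcp_pos: [0.552, -0.0087, 0.2295]
eef_rot: [-179.9, -0.0, 0.2]
force: [-0.2, -0.6, 0.1]
opening: 0.0848
```

Call:
jog_arm --targets '[1,-9,0,0,0,0,85,0,0,0,0,0,0,85,0,0,0,0,0,0,85]'

```text
time_s: 27.82
tcp_pos: [0.5527, -0.0034, 0.2293]
eef_rot: [180.0, 0.0, 0.0]
force: [-0.5, -0.5, 0.3]
opening: 0.0853
```

```bash
python3 tri.py medium_mid m3 "[.4945,-.3025,.124]" side,top; python3 w.py c1 coarse_mid:.018
```

```text
[ 0.5527 -0.0034  0.2293]
side 0.97 [321.1 105. ] 512.0 550.2064748374978 xy@z [ 0.493  -0.3013]
top none
[ 0.5527 -0.0044  0.2293]
coarse_mid 0.71 bbox 234 143 281 190 xy [ 0.554  -0.0018] area 1848.5 1920.3703960846178
```

View pics/side_m3.png

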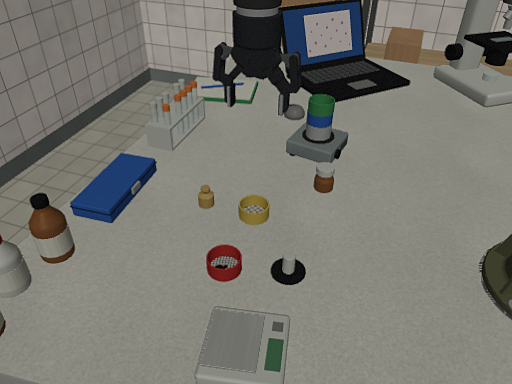

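View pics/w_c1.png

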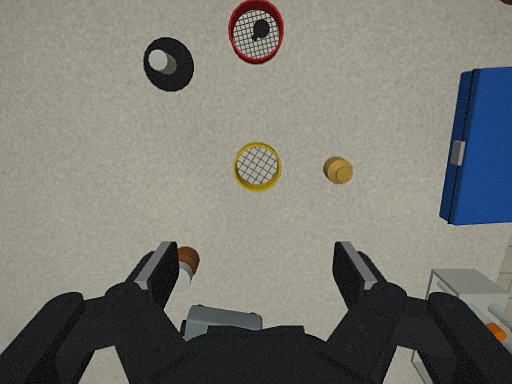

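Call:
jog_arm --targets '[1,-1.5,25,0,0,0,85,0,0,30,0,0,0,85,0,0,30,0,0,0,85,0,0,30,0,0,0,85,0,0,30,0,0,0,85,0,0,27,0,0,0,85,0,0,20,0,0,0,85,0,0,15,0,0,0,85,0,0,10,0,0,0,85,0,0,4,0,0,0,85]'

```text
time_s: 28.95
tcp_pos: [0.5528, -0.0022, 0.0068]
eef_rot: [180.0, 0.1, -0.0]
force: [-0.3, -0.2, -0.3]
opening: 0.0851
```

Call:
jog_arm --targets '[0,0,0,0,0,0,50,0,0,0,0,0,0,50,0,0,0,0,0,0,50,0,0,0,0,0,0,50,0,0,0,0,0,0,50,0,0,0,0,0,0,50,0,0,0,0,0,0,50,0,0,0,0,0,0,50]'

```text
time_s: 29.62
tcp_pos: [0.5551, -0.0018, 0.0095]
eef_rot: [180.0, -0.1, -0.0]
force: [-0.8, -0.3, 6.9]
opening: 0.0617
```

Call:
jog_arm --targets '[0,0,-5,0,0,0,50,0,0,-10,0,0,0,50,0,0,-20,0,0,0,50,0,0,-30,0,0,0,50,0,0,-30,0,0,0,50,0,0,-30,0,0,0,50,0,0,-30,0,0,0,50,0,0,-30,0,0,0,50,0,0,-15,0,0,0,50,0,0,0,0,0,0,50]'

```text
time_s: 30.45
tcp_pos: [0.5564, -0.0017, 0.2133]
eef_rot: [-180.0, -0.4, 0.0]
force: [0.4, -0.2, -0.5]
opening: 0.0617
```

Call:
jog_arm --targets '[0,0,0,0,0,0,50]'

```text
time_s: 30.53
tcp_pos: [0.5545, -0.0017, 0.2094]
eef_rot: [-180.0, -0.1, 0.0]
force: [0.5, 0.2, -0.9]
opening: 0.0615
```

Call:
jog_arm --targets '[-2,12,0,0,0,0,50,-5,24,0,0,0,0,50,-7,32,0,0,0,0,50,-7,35,0,0,0,0,50,-7,35,0,0,0,0,50,-7,35,0,0,0,0,50,-7,35,0,0,0,0,50,-6,33,0,0,0,0,50,-6,30,0,0,0,0,50,-4,20,0,0,0,0,50]'

```text
time_s: 31.37
tcp_pos: [0.4935, -0.2954, 0.2061]
eef_rot: [-180.0, 0.2, -0.1]
force: [-0.1, -0.6, -1.0]
opening: 0.0614
```

Call:
jog_arm --targets '[-2,10,0,0,0,0,50,0,0,0,0,0,0,50,0,0,10,0,0,0,50,0,0,15,0,0,0,50,0,0,10,0,0,0,50,0,0,5,0,0,0,50,0,0,0,0,0,0,50,0,0,0,0,0,0,50]'

```text
time_s: 32.03
tcp_pos: [0.494, -0.3018, 0.168]
eef_rot: [-180.0, 0.0, 0.1]
force: [-0.3, -0.1, -0.8]
opening: 0.0615
```

```bash
python3 tri.py coarse_mid c2 "[.4945,-.3025,.177]" side,wrist
```

```text
[ 0.494  -0.3018  0.168 ]
side 0.6 [322.9  84.7] 560.0 582.212635111413 xy@z [ 0.4931 -0.2964]
wrist 0.56 [255.5 256.7] 12165.5 12275.383369691786 xy@z [ 0.4934 -0.3027]
fit [ 0.4935 -0.3048  0.1737] [ 0.5 -0.   0.1 -0. ]
```

View pics/wrist_c2.png

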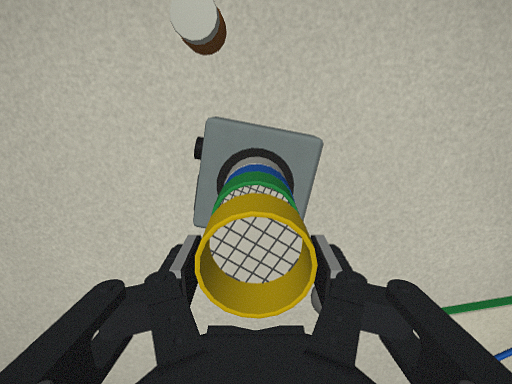

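Call:
jog_arm --targets '[0,0,6,0,0,0,50,0,0,6,0,0,0,50,0,0,3,0,0,0,50,0,0,2,0,0,0,50,0,0,2,0,0,0,50,0,0,0,0,0,0,50,0,0,0,0,0,0,50]'

```text
time_s: 32.82
tcp_pos: [0.4939, -0.3027, 0.1492]
eef_rot: [-180.0, 0.0, -0.0]
force: [-0.4, -0.3, -0.2]
opening: 0.0616
```

Call:
jog_arm --targets '[0,0,1,0,0,0,50,0,0,1,0,0,0,50,0,0,0,0,0,0,50,0,0,0,0,0,0,50]'

```text
time_s: 33.15
tcp_pos: [0.4939, -0.3027, 0.1473]
eef_rot: [180.0, 0.0, 0.0]
force: [0.3, 0.1, -1.1]
opening: 0.0616
```

Call:
jog_arm --targets '[0,0,1,0,0,0,50,0,0,0,0,0,0,50,0,0,0,0,0,0,50]'

```text
time_s: 33.4
tcp_pos: [0.4939, -0.3027, 0.1463]
eef_rot: [-180.0, 0.0, -0.0]
force: [-0.7, 0.4, -0.1]
opening: 0.0614
```

Call:
jog_arm --targets '[0,0,1,0,0,0,50,0,0,0,0,0,0,50,0,0,0,0,0,0,50]'

```text
time_s: 33.65
tcp_pos: [0.4941, -0.3028, 0.1455]
eef_rot: [180.0, -0.0, -0.0]
force: [-0.1, 0.1, 0.9]
opening: 0.0613
```

Call:
jog_arm --targets '[0,0,0.6,0,0,0,50,0,0,0,0,0,0,50,0,0,0,0,0,0,50]'

```text
time_s: 33.9
tcp_pos: [0.4941, -0.3029, 0.1455]
eef_rot: [180.0, -0.0, 0.0]
force: [-1.3, 0.6, 6.0]
opening: 0.0613
```

Call:
jog_arm --targets '[0,0,0,0,0,0,85,0,0,0,0,0,0,85,0,0,0,0,0,0,85,0,0,0,0,0,0,85,0,0,0,0,0,0,85,0,0,-10,0,0,0,85,0,0,-20,0,0,0,85,0,0,-30,0,0,0,85,0,0,-20,0,0,0,85,0,0,-10,0,0,0,85]'

```text
time_s: 34.73
tcp_pos: [0.4952, -0.3035, 0.2385]
eef_rot: [179.9, -0.2, 0.0]
force: [0.4, -1.0, 0.3]
opening: 0.0848
```

Call:
jog_arm --targets '[-2,-12,0,0,0,0,85,-3,-24,0,0,0,0,85,-4,-36,0,0,0,0,85,-4,-36,0,0,0,0,60,-4,-36,0,0,0,0,45,-4,-36,0,0,0,0,45,-4,-36,0,0,0,0,45,-4,-36,0,0,0,0,45,-4,-36,0,0,0,0,45,-4,-36,0,0,0,0,45]'

```text
time_s: 35.57
tcp_pos: [0.455, 0.0233, 0.2335]
eef_rot: [-180.0, 0.1, -0.0]
force: [1.2, 0.5, 1.0]
opening: 0.0453
```

Call:
jog_arm --targets '[-4,-36,0,0,0,0,45,-4,-30,0,0,0,0,45,-3,-24,0,0,0,0,45,-2,-12,0,0,0,0,45,0,0,0,0,0,0,45,0,0,0,0,0,0,45]'

```text
time_s: 36.07
tcp_pos: [0.4427, 0.1238, 0.2336]
eef_rot: [180.0, 0.1, 0.1]
force: [-1.3, 0.5, 0.3]
opening: 0.0447
```

```bash
python3 tri.py coarse_mid c3 "[.4945,-.3025,.154]" side,top; python3 w.py l1 lid_knob:.029
```

```text
[0.4427 0.1238 0.2336]
side none
top 0.84 [400.8 201.6] 689.5 741.8036728976294 xy@z [ 0.4927 -0.3018]
[0.4438 0.1224 0.2344]
lid_knob 0.73 bbox 236 144 278 185 xy [0.4446 0.123 ] area 1511.0 1565.1320653111907
```

View pics/side_c3.png

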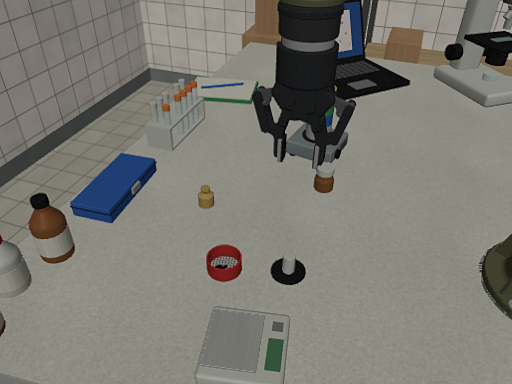

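View pics/w_l1.png

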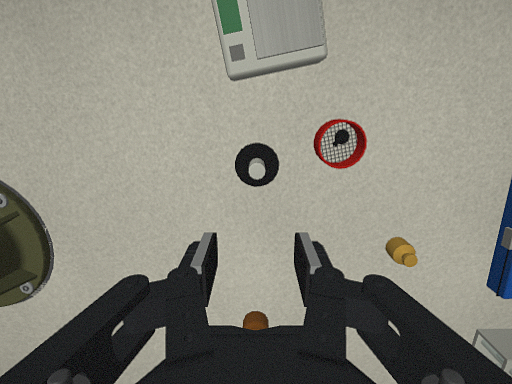

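Call:
jog_arm --targets '[0.5,0,25,0,0,0,45,0,0,30,0,0,0,45,0,0,30,0,0,0,45,0,0,30,0,0,0,45,0,0,30,0,0,0,45,0,0,27,0,0,0,45,0,0,20,0,0,0,45,0,0,14,0,0,0,45,0,0,8,0,0,0,45,0,0,2,0,0,0,45]'

```text
time_s: 37.2
tcp_pos: [0.4435, 0.1226, 0.0174]
eef_rot: [180.0, 0.1, -0.1]
force: [-0.8, 0.9, -0.8]
opening: 0.0447
```

Call:
jog_arm --targets '[0,0,0,0,0,0,10,0,0,0,0,0,0,10,0,0,0,0,0,0,10,0,0,0,0,0,0,10,0,0,0,0,0,0,10,0,0,0,0,0,0,10,0,0,0,0,0,0,10,0,0,0,0,0,0,10]'

```text
time_s: 37.87
tcp_pos: [0.4453, 0.1235, 0.0196]
eef_rot: [-180.0, -0.1, -0.0]
force: [-1.3, -0.6, 7.5]
opening: 0.0211
```

Call:
jog_arm --targets '[0,0,-5,0,0,0,10,0,0,-10,0,0,0,10,0,0,-20,0,0,0,10,0,0,-30,0,0,0,10,0,0,-30,0,0,0,10,0,0,-35,0,0,0,10,0,0,-35,0,0,0,10,0,0,-30,0,0,0,10,0,0,-20,0,0,0,10,0,0,-10,0,0,0,10]'

```text
time_s: 38.7
tcp_pos: [0.4456, 0.1236, 0.2476]
eef_rot: [-179.9, -0.3, 0.0]
force: [0.2, -0.1, -0.8]
opening: 0.0208
```

Call:
jog_arm --targets '[0,0,0,0,0,0,10,0,0,0,0,0,0,10]'

```text
time_s: 38.87
tcp_pos: [0.4443, 0.1233, 0.2434]
eef_rot: [-180.0, -0.0, 0.0]
force: [-0.2, 1.5, -1.6]
opening: 0.0208
```

```bash
python3 tri.py lid_knob l2 "[.4445,.123,.254]" wrist,side,top
```

```text
[0.4443 0.1233 0.2434]
wrist 0.91 [255.3 233.5] 7309.5 7754.024274150492 xy@z [0.4431 0.1248]
side 0.66 [297.5 160.4] 1286.0 1273.0030052494258 xy@z [0.4422 0.1275]
top 0.43 [213.3 224.3] 141.5 766.4214983896818 xy@z [0.434  0.1038]
fit [0.4429 0.1156 0.2394] [-0.3  2.6  1.   4.2 -4.8 -3.6]
```

View pics/wrist_l2.png

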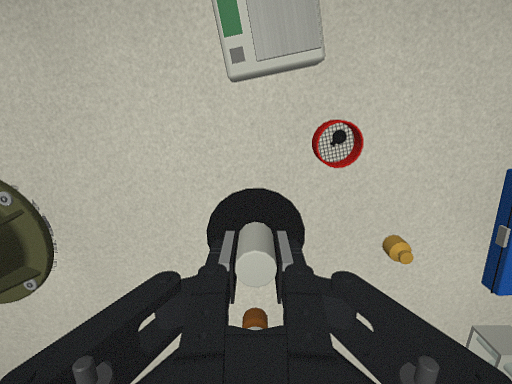

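View pics/side_l2.png

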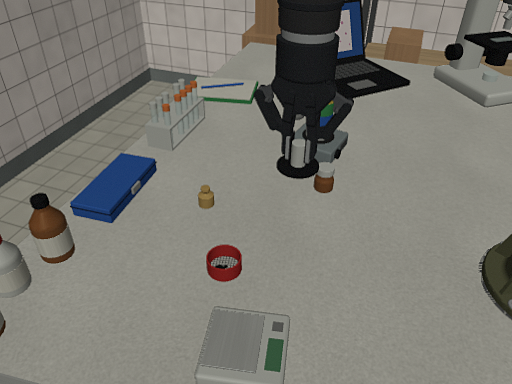

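Call:
jog_arm --targets '[2,12,0,0,0,0,10,3,24,0,0,0,0,10,4,35,0,0,0,0,10,4,36,0,0,0,0,10,4,36,0,0,0,0,10,4,36,0,0,0,0,10,4,36,0,0,0,0,10,4,36,0,0,0,0,10,4,36,0,0,0,0,10,4,36,0,0,0,0,10]'

```text
time_s: 40.0
tcp_pos: [0.481, -0.2015, 0.2431]
eef_rot: [-180.0, 0.0, -0.0]
force: [1.2, 0.7, -1.5]
opening: 0.0211
```

Call:
jog_arm --targets '[4,34,0,0,0,0,10,4,34,0,0,0,0,10,3,24,0,0,0,0,10,2,12,0,0,0,0,10,0,0,0,0,0,0,10,0,0,10,0,0,0,10,0,0,10,0,0,0,10,0,0,10,0,0,0,10,0,0,5,0,0,0,10,0,0,0,0,0,0,10]'

```text
time_s: 40.83
tcp_pos: [0.4934, -0.302, 0.2066]
eef_rot: [-179.9, 0.2, 0.1]
force: [-0.7, 0.4, -0.3]
opening: 0.0206
```

```bash
python3 tri.py lid_knob l3 "[.4945,-.3025,.218]" wrist,side; python3 w.py l4 coarse_mid:.154
```

```text
[ 0.4934 -0.302   0.2066]
wrist 0.58 [255.4 233.6] 7311.0 7834.084413998993 xy@z [ 0.4922 -0.3002]
side 0.61 [324.2  72.8] 509.5 491.7469190462143 xy@z [ 0.4928 -0.2955]
fit [ 0.4923 -0.3012  0.216 ] [ 0.2 -0.   0.7 -0. ]
[ 0.4948 -0.3035  0.2092]
coarse_mid 0.85 bbox 214 168 293 207 xy [ 0.4921 -0.2844] area 2367.5 6170.205731408787
```

View pics/wrist_l3.png

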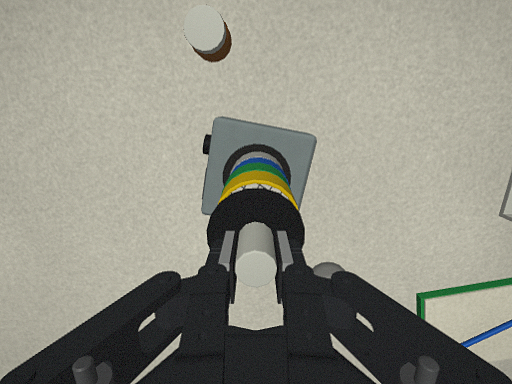

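View pics/side_l3.png

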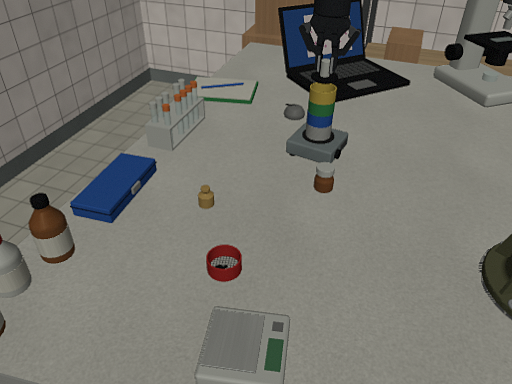

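Call:
jog_arm --targets '[-0.5,0.5,6,0,0,0,10,0,0,6,0,0,0,10,0,0,3,0,0,0,10,0,0,2,0,0,0,10,0,0,2,0,0,0,10,0,0,0,0,0,0,10,0,0,0,0,0,0,10]'

```text
time_s: 41.72
tcp_pos: [0.4939, -0.3042, 0.1896]
eef_rot: [-180.0, 0.0, -0.0]
force: [-0.0, -0.0, -0.3]
opening: 0.0206
```

Call:
jog_arm --targets '[0,0,1,0,0,0,10,0,0,1,0,0,0,10,0,0,0,0,0,0,10,0,0,0,0,0,0,10]'

```text
time_s: 42.05
tcp_pos: [0.494, -0.3042, 0.1877]
eef_rot: [-180.0, 0.0, 0.0]
force: [-0.5, -1.0, -0.8]
opening: 0.0213
```

Call:
jog_arm --targets '[0,0,1,0,0,0,10,0,0,0,0,0,0,10,0,0,0,0,0,0,10]'

```text
time_s: 42.3
tcp_pos: [0.4939, -0.3042, 0.1867]
eef_rot: [-180.0, 0.0, -0.0]
force: [-0.3, 0.4, -1.0]
opening: 0.0205
```

Call:
jog_arm --targets '[0,0,1,0,0,0,10,0,0,0,0,0,0,10,0,0,0,0,0,0,10]'

```text
time_s: 42.55
tcp_pos: [0.494, -0.3042, 0.1857]
eef_rot: [-180.0, -0.0, -0.0]
force: [0.9, 0.5, -1.2]
opening: 0.0208
```

Call:
jog_arm --targets '[0,0,0.7,0,0,0,10,0,0,0,0,0,0,10,0,0,0,0,0,0,10]'

```text
time_s: 42.8
tcp_pos: [0.4941, -0.3043, 0.1856]
eef_rot: [180.0, -0.0, -0.0]
force: [-1.6, 0.8, 4.5]
opening: 0.0212
```

Call:
jog_arm --targets '[0,0,0.6,0,0,0,10,0,0,0,0,0,0,10,0,0,0,0,0,0,10]'

```text
time_s: 43.05
tcp_pos: [0.4942, -0.3044, 0.1856]
eef_rot: [180.0, -0.1, 0.0]
force: [-3.3, 1.0, 9.2]
opening: 0.0209
```

Call:
jog_arm --targets '[0,0,0,0,0,0,50,0,0,0,0,0,0,50,0,0,0,0,0,0,50,0,0,0,0,0,0,50,0,0,0,0,0,0,50,0,0,-10,0,0,0,50,0,0,-20,0,0,0,50,0,0,-25,0,0,0,50,0,0,-20,0,0,0,50,0,0,-5,0,0,0,50]'

```text
time_s: 43.88
tcp_pos: [0.4954, -0.3051, 0.2688]
eef_rot: [179.8, -0.3, 0.0]
force: [-0.4, -0.9, 0.5]
opening: 0.0503
```

Call:
jog_arm --targets '[0,-15,-10,0,0,0,50,0,-30,0,0,0,0,50,0,-35,0,0,0,0,50,0,-35,0,0,0,0,50,0,-35,0,0,0,0,50,0,-35,0,0,0,0,50,0,-20,0,0,0,0,50,0,-10,0,0,0,0,50,0,0,0,0,0,0,50,0,0,0,0,0,0,50]'

```text
time_s: 44.72
tcp_pos: [0.4938, -0.0891, 0.2742]
eef_rot: [180.0, 0.0, 0.1]
force: [0.7, -0.3, -0.1]
opening: 0.0498
```

```bash
python3 tri.py lid_knob z "[.4945,-.3025,.195]" side,top,wrist
python3 - <<'E'
import cv2
s=cv2.imread("pics/side_z.png")[60:190,260:400]; t=cv2.imread("pics/top_z.png")[150:260,330:470]
s=cv2.resize(s,(560,520),interpolation=cv2.INTER_CUBIC);cv2.imwrite("pics/zs.png",s)
E
```

```text
[ 0.4938 -0.0891  0.2742]
side 0.62 [324.2  83.5] 396.5 483.7820062888786 xy@z [ 0.4895 -0.2918]
top none
wrist 0.58 [254.9 283.2] 5303.0 2714.1615107671823 xy@z [ 0.4923 -0.189 ]
fit [ 0.4885 -0.1531  0.2456] [-12.1   2.1  -4.8   1.8]
```

View pics/zs.png

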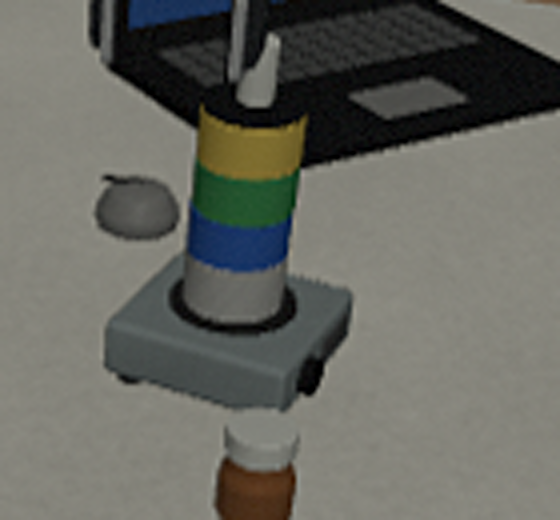

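View pics/top_z.png

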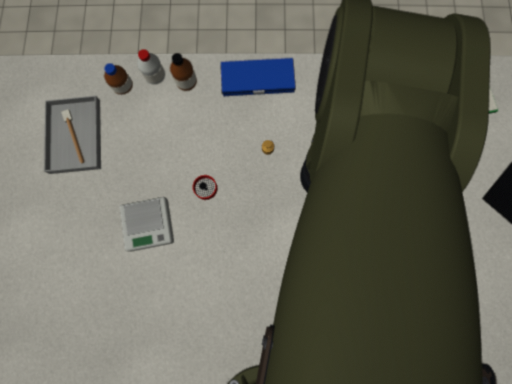

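View pics/side_z.png

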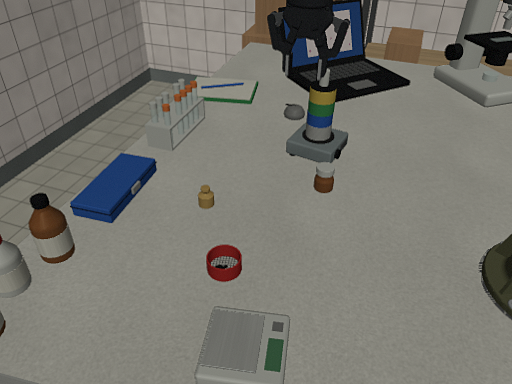

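The tower stands upright in the side view, but the gripper partly hides it. I'll move away for a clear last check.

Call:
jog_arm --targets '[0,-15,0,0,0,0,50,0,-30,0,0,0,0,50,0,-35,0,0,0,0,50,0,-35,0,0,0,0,50,0,-35,0,0,0,0,50,0,-35,0,0,0,0,50,0,-35,0,0,0,0,50,0,-35,0,0,0,0,50,0,-20,0,0,0,0,50,0,-10,0,0,0,0,50]'

```text
time_s: 45.85
tcp_pos: [0.494, 0.1979, 0.2742]
eef_rot: [-180.0, 0.0, 0.1]
force: [-0.3, -0.5, -0.4]
opening: 0.05
```

Call:
jog_arm --targets '[0,0,0,0,0,0,50,0,0,0,0,0,0,50,0,0,0,0,0,0,50,0,0,0,0,0,0,50]'

```text
time_s: 46.18
tcp_pos: [0.4941, 0.1943, 0.2745]
eef_rot: [180.0, -0.0, -0.1]
force: [-0.1, 0.1, 0.3]
opening: 0.05
```

```bash
for a in lid_knob:.195 coarse_mid:.154 ; do python3 tri.py ${a%:*} y_${a%%_*} "[.4945,-.3025,${a#*:}]" side,top; done
for n in torn_mid:.019 jar_mid:.029 weight_mid:.022; do python3 tri.py ${n%:*} yy "[.5,0,${n#*:}]" side,top|grep -E "fit|none|top"; done
python3 - <<'E'
import cv2,numpy as np
s=cv2.resize(cv2.imread("pics/side_y_lid.png")[50:180,270:370],(400,520),interpolation=cv2.INTER_CUBIC)
t=cv2.resize(cv2.imread("pics/top_y_lid.png")[145:275,340:440],(400,520),interpolation=cv2.INTER_CUBIC)
cv2.imwrite("pics/final.png",np.hstack([s,t]))
E
```

```text
[0.4941 0.1943 0.2745]
side 0.67 [323.6  81.7] 511.0 475.5977617261233 xy@z [ 0.4931 -0.301 ]
top 0.83 [404.  200.5] 665.0 644.3554486101493 xy@z [ 0.4926 -0.3033]
fit [ 0.4932 -0.3037  0.1939] [ 0.2  0.  -0.  -0.2]
[0.4941 0.195  0.2745]
side 0.63 [322.   96.5] 376.0 583.1299696780043 xy@z [ 0.49   -0.2834]
top 0.64 [391.9 204.7] 221.5 737.6495906196069 xy@z [ 0.4857 -0.2814]
fit [ 0.4875 -0.281   0.155 ] [ 0.9  0.2 -0.1 -0.9]
top 0.75 [204.3 186.5] 509.5 508.1907386670355 xy@z [0.5535 0.156 ]
fit [0.553  0.1558 0.0197] [-0.1 -0.   0.   0.1]
top 0.76 [325.2 229.1] 271.5 314.7417284701951 xy@z [ 0.443  -0.1518]
fit [ 0.4427 -0.1517  0.0301] [-0.1 -0.   0.   0.1]
top 0.5 [380.4 211.7] 2216.5 188.64867670089006 xy@z [ 0.4893 -0.2984]
fit [ 0.7033 -0.3775 -0.3018] [ 43.4  11.8  -8.7 -48. ]
```

View pics/final.png

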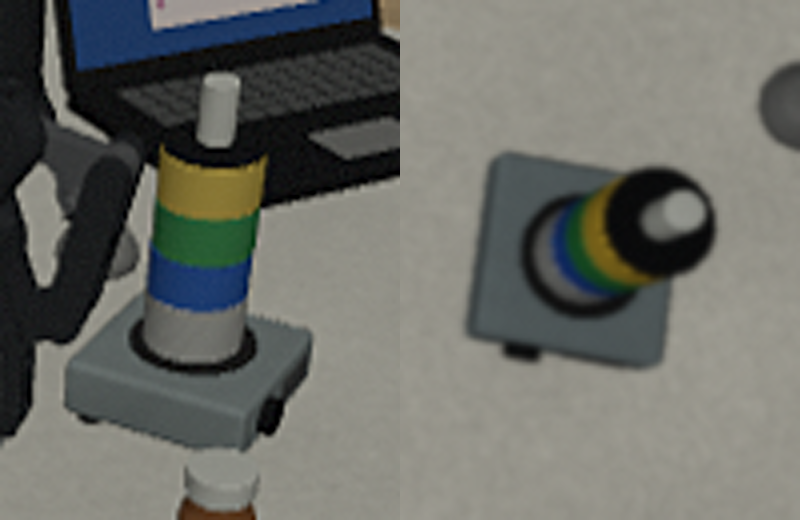

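The tower is straight and all its seams are flush. The lid knob measures (0.493, −0.304, 0.194), against an expected height of 0.195. The red sieve and jar haven't moved. The network mistook the shaker for the weight, but the weight shows at its starting pixel (267,147) in the previous top picture.

Run:
```python
from station import robot
print(robot.hand_in(), robot.state()["time_s"])
```

```text
the job is handed in; nothing more can be done
the job is handed in; nothing more can be done
```

I built the tower on the shaker pad in the order asked: pan, blue, green, yellow, lid. I handed it in at about 47 s of the 136 s allowed, with the gripper open and about 0.5 m from the tower.

- **Seating:** each sieve and the lid met resistance within about 1 mm of its predicted seated height, and no contact force I read passed 10 N. In the last side and top pictures the tower is straight, and I could see no gaps between the pieces.
- **Position:** the lid knob measured (0.493, −0.304, 0.194). The expected height was 0.195, and the pad centre is at about (0.4935, −0.303).
- **Pieces left alone:** the red sieve and the jar measured within about 1 mm of where they started.

Two of the last network readings were wrong:
- **Brass weight:** the network picked out the shaker instead. I checked the weight by eye in the top picture before the last arm move; it was upright at its starting pixel (267, 147).
- **Yellow sieve:** its final mask was only partial, because the lid covers it, so I discarded that fit and judged by the pictures.

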